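# Rack the housing side covers on the drip rack

## Task

Swing the prop bar of the drip rack up and over, past its balance point, so that it rests open on its stop by itself. Then slide every side cover that is lying on the blue mat lengthwise, short end first, into a slot of the rack's ledge, one cover to a slot and fully home, and leave each leaning back on the prop bar. Leave the housing, the bin and the screwdriver where they are.

Things in the scene. Friction and masses are not known exactly. Their poses are not given: they have to be found in the camera images.
- rack: Fixed aluminium drip rack; origin on the table below the middle of the slots' bottom line; x away from the robot (at yaw 0), y along the row of slots, z up. Base plate 8 mm thick, x -40 to 175, y +-200 mm. A cover fully home has its centre at x 66, z 69 mm, long axis along u = (0.765, 0, 0.644), i.e. rising away from the robot at 0.70 rad, its lower end in a slot, leaning on the open prop bar.
- prop_hinge (a point): Middle of the prop's hinge axis (parallel to the rack's y), at rack x 100.5, y 0, z 54.6 mm. Cheeks 30 x 8 mm, 68 mm high, at rack x 100, y +-191 mm carry it.
- prop_bar (a point): Middle of the prop's cross bar, on its centre line. The prop is a U of 12 mm round steel, 0.3 kg: bar 356 mm long parallel to the rack's y, 56 mm from the hinge, a leg at each end. Folded it lies level at rack x 44.5, z 54.6 mm and blocks the slots; pinch it from above, fingers closing along the rack's x, tips not below z 36 mm (ledge); it turns in the grip. Open: x 125, z 105 mm.
- prop (a joint): Angle of the prop bar, rad. 0 = folded, lying towards the robot; grows as the bar swings up and away from the robot; 1.57 = straight up (balance point); 2.02 = open, leaning back on its stop. Free hinge, moved only by its weight: below 1.57 it falls shut, above it falls open.
- mat: Fixed blue antistatic mat, 290 x 430 mm, 2 mm thick, right of the rack; origin on the table under its centre, z up. Covers start lying on it.
- slot1 (a point): Slotted steel ledge, 328 mm long, rack x -12 to 20 mm, top z 36 mm: 4 equal slots, each 52 mm wide (y), 13 mm clear height, 20 mm deep along u, 24 mm dividers. The slot's lower face runs from this point along u (0.70 rad up, away from the robot); it ends on the base plate. Bottom of slot 1 (counting from the rack's -y end), mid width, on the lower face, at rack x = 0, y = -114, z = 8 mm.
- slot2 (a point): Bottom of slot 2 (counting from the rack's -y end), mid width, on the lower face, at rack x = 0, y = -38, z = 8 mm.
- slot3 (a point): Bottom of slot 3 (counting from the rack's -y end), mid width, on the lower face, at rack x = 0, y = 38, z = 8 mm.
- slot4 (a point): Bottom of slot 4 (counting from the rack's -y end), mid width, on the lower face, at rack x = 0, y = 114, z = 8 mm.
- cover1: Dark flat metal side cover, 180 x 44 x 8 mm, 0.17 kg, same both ways round and both faces, small round screw dimple at each end. Origin: centre of its underside as placed; x along the 180 mm length, y along the 44 mm width, z through the thickness. May be absent.
- cover1_center (a point): Centre of that cover (4 mm above its origin, along its z).
- cover2: Dark flat metal side cover, 180 x 44 x 8 mm, 0.17 kg, same both ways round and both faces, small round screw dimple at each end. Origin: centre of its underside as placed; x along the 180 mm length, y along the 44 mm width, z through the thickness. May be absent.
- cover2_center (a point): Centre of that cover (4 mm above its origin, along its z).
- cover3: Dark flat metal side cover, 180 x 44 x 8 mm, 0.17 kg, same both ways round and both faces, small round screw dimple at each end. Origin: centre of its underside as placed; x along the 180 mm length, y along the 44 mm width, z through the thickness. May be absent.
- cover3_center (a point): Centre of that cover (4 mm above its origin, along its z).
- cover4: Dark flat metal side cover, 180 x 44 x 8 mm, 0.17 kg, same both ways round and both faces, small round screw dimple at each end. Origin: centre of its underside as placed; x along the 180 mm length, y along the 44 mm width, z through the thickness. May be absent.
- cover4_center (a point): Centre of that cover (4 mm above its origin, along its z).
- housing: Bystander: loose black box housing lying on its side, 153 x 62 x 42 mm (x, y, z), origin centre of underside.
- bin: Bystander: loose blue open bin, 90 x 120 x 50 mm, origin centre of underside.
- driver: Bystander: loose screwdriver lying flat; origin below its middle.

How it is judged:
By the outcome, as a careful person would: the job done as asked, in the order asked, and still so for the second after the job is handed in, with the robot touching nothing.
Of cover1, cover2, cover3, cover4 only 3 to 4 are there at a start; the rules pass over those that are not, and their reading is None.
At some moment in a run one of cover1, cover2, cover3, cover4 may be knocked a few centimetres aside while the robot is not near it.
Once in a run the grip may slacken for a moment while it holds something.
It also fails if it takes over 210 s, if anything falls off the work surface, if the arm or the gripper's body presses on something with over 40 N, if the wrist force passes 120 N, or if a joint passes its speed limit or range.

## Robot

A 6-joint arm with a two-finger parallel gripper is mounted at the origin on the work surface. World frame = base frame: x ahead of the robot, y to its left, z up, the work surface at z = 0. Lengths are in m, angles in rad, forces in N, time in s.
With the tool pointing down it reaches from about 0.275 to 0.75 m from the base axis. Payload 10.2 kg.
Tool frame: the origin (TCP) lies midway between the tips of the shut fingers; the grasp point (between the pads) lies 19 mm behind it (env.hold_point_z is the distance from the TCP to the grasp point, in m); z points along the fingers, y is the line along which they close (so a half turn about z gives the same grasp; the last joint's range is limited). The gripper opens to 85 mm and grips with 20 to 120 N. Pads are 22 mm wide; open, the fingers measure 114 mm over their backs; the gripper's body (76 mm by 85 mm) begins 54 mm behind the grasp point. The pads swing forward as they close: fully open they stand 13 mm farther back than shut.
Start: joints at [-1.488, 0.313, 1.498, -0, 1.331, -0.223], TCP at [0.158, -0.501, 0.231] pointing down, gripper open.
Joint ranges: [-2.94, 2.94], [-0.97, 2.17], [0.19, 2.56], [-1.23, 4.37], [0.02, 3.11], [-2.88, 2.88]. Speed limits (rad/s): [2.39, 2.39, 3.01, 3.14, 3.14, 3.14].

## Interface

Orientations are given as a unit quaternion [x, y, z, w].
In Python, from bench import env, kinematics, monitor, eyes, job gives the robot as it stands. The module is installed in compiled form; this text tells all that it offers. Calls block until the motion is done:
- env.reach(position, orientation): joint-space move of the TCP to a pose.
- env.movel(position, velocity=0.15, frame=None, guard=None): straight line of the TCP; frame=None keeps the orientation; velocity is the mean speed in m/s. With guard (N) it stops when the force on the tool has changed by that much, and returns True; else False.
- env.set_joints(angles): joint-space move.
- env.release() and env.close_gripper(effort=None): open the fingers fully, or close them until they stop; effort is the grip in N (None keeps the last).
- env.hold(seconds).
- kinematics.ik(position, orientation): joint angles nearest the present ones, or None.
- monitor.sense(): the state.
- eyes.grab_frame(name): name is "side" or "top" or "wrist"; returns a dict with "frame" (480x640x3 uint8, red, green, blue), "mtx" (3x3 intrinsics, pixels), "view" (4x4, takes a point from world to camera coordinates). Camera axes: x right, y down, z forward; pixel columns grow to the right and rows downward; lengths in m; the calibration is good to about 2 mm. A picture is of the moment at which its call begins. There is no depth.
A pose or a line that the arm cannot do raises env.MotionError and nothing moves.
- job.hand_in(): hands the job in; it is judged then, once.
The state is a dict: "clock": time; "joints": joint angles; "qvel": joint speeds; "joint_efforts": joint torques, N m; "position": TCP position; "ee_rot": TCP orientation; "contact_force": force on the tool from outside, world axes, zero at the start; "ft_torque": the same for the moment, N m; "finger_gap": opening from 0.0 (shut) to 1.0 (fully open); "gripper_force": force on a finger pad.
Only numpy, scipy, OpenCV 4.12 (cv2) and the standard library are available. Lean on these libraries where they do the work, as an engineer would, in place of code of your own. Each camera call takes 0.05 s, during which the arm holds its last target. There are 200 camera calls.

## Working session

There is one attempt and no reset: what is moved stays moved. The work goes in short steps, each a Python script; the robot and the scene stay as the last script left them, time stands still between calls to the robot, and variables do not carry over. Pictures are saved under pics/ and viewed, at most 14 in all, crops included, and the job is handed in when it is done.

```bash
mkdir -p pics; ls; python3 - <<'E'
from bench import env, kinematics, monitor, eyes, job
import cv2, numpy as np
ims=[]
for n in ("top","side"):
    f=eyes.grab_frame(n); np.savez(f"pics/{n}0.npz",**f)
    cv2.imwrite(f"pics/{n}0.png",f["frame"][...,::-1]); print(n,f["mtx"].tolist(),np.round(f["view"],3).tolist())
s=monitor.sense(); print(s["clock"],s["position"],s["ee_rot"],s["finger_gap"],env.hold_point_z)
E
```

```text
pics
top [[446.47562577761875, 0.0, 317.75680315801424], [0.0, 446.47562577761875, 243.63810659805492], [0.0, 0.0, 1.0]] [[0.029, -1.0, 0.01, 0.049], [-0.987, -0.031, -0.159, 0.615], [0.159, -0.005, -0.987, 1.19], [0.0, 0.0, 0.0, 1.0]]
side [[455.5914571725463, 0.0, 313.93390557812864], [0.0, 455.5914571725463, 236.69497853341133], [0.0, 0.0, 1.0]] [[-0.981, -0.194, -0.004, 0.616], [-0.133, 0.685, -0.717, 0.071], [0.142, -0.702, -0.697, 1.255], [0.0, 0.0, 0.0, 1.0]]
0.1 [ 0.15801357 -0.50043481  0.23081707] [ 9.88339204e-01  1.52267263e-01  3.91174595e-05 -5.44143924e-04] 1.0007299272963388 0.0187
```

View pics/top0.png

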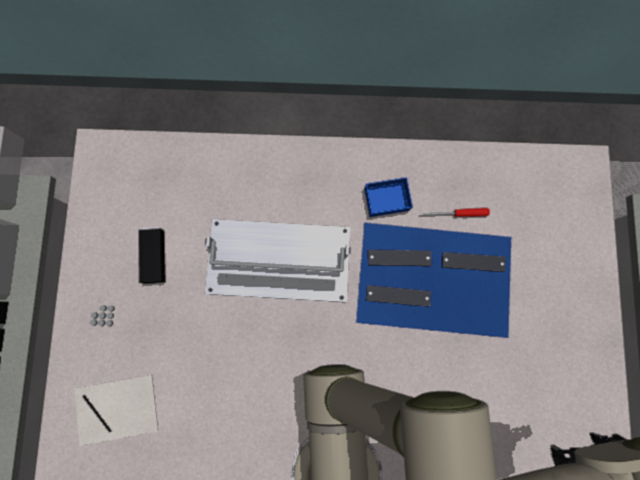

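View pics/side0.png

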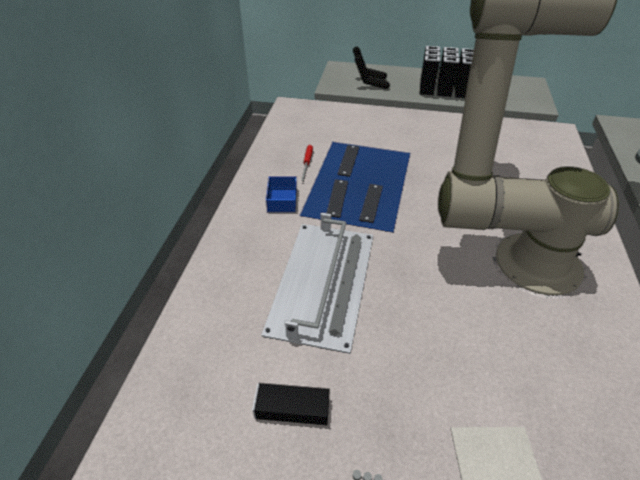

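The top view shows three covers on the mat, with centres near (399,257), (474,261) and (398,296). The rack plate's corners are near (211,220), (351,228), (346,302) and (206,293). The side view agrees: three covers, prop folded.

```bash
cat > h.py <<'E'
import numpy as np, cv2
from scipy.spatial.transform import Rotation as R
def ray(f,px,z):
    """pixels (n,2) -> world points on plane z"""
    V=f["view"];Rm=V[:3,:3];c=-Rm.T@V[:3,3]
    px=np.atleast_2d(px).astype(float)
    d=np.c_[px,np.ones(len(px))]@np.linalg.inv(f["mtx"]).T@Rm
    return c+d*((z-c[2])/d[:,2])[:,None]
def proj(f,p):
    p=np.atleast_2d(p);c=p@f["view"][:3,:3].T+f["view"][:3,3];q=c@f["mtx"].T
    return q[:,:2]/q[:,2:]
def rects(mask,amin):
    cs,_=cv2.findContours(mask.astype(np.uint8),cv2.RETR_EXTERNAL,cv2.CHAIN_APPROX_NONE)
    return [c[:,0,:] for c in cs if cv2.contourArea(c)>amin]
def rect_world(f,cont,z):
    """min-area rectangle on plane z: centre, long axis yaw, (long, short)"""
    w=ray(f,cont,z)[:,:2]
    (c,s,a)=cv2.minAreaRect((w*1000).astype(np.float32))
    a=np.radians(a)
    if s[0]<s[1]: a+=np.pi/2; s=s[::-1]
    return np.array(c)/1000,(a+np.pi/2)%np.pi-np.pi/2,s
def dark(f):
    hsv=cv2.cvtColor(f["frame"],cv2.COLOR_RGB2HSV)
    return (hsv[...,1]<90)&(hsv[...,2]<110)
def blue(f):
    hsv=cv2.cvtColor(f["frame"],cv2.COLOR_RGB2HSV)
    return (hsv[...,0]>100)&(hsv[...,0]<125)&(hsv[...,1]>150)
def covers(f,amin=300,z=0.010):
    """dark blobs lying within the mat's hull"""
    b=rects(blue(f),0); b=max(b,key=cv2.contourArea)
    hull=np.zeros(f["frame"].shape[:2],np.uint8); cv2.fillConvexPoly(hull,cv2.convexHull(b),1)
    m=(hull>0)&~cv2.dilate(blue(f).astype(np.uint8),None,iterations=0).astype(bool)
    return [rect_world(f,c,z) for c in rects(m,amin)]
E
python3 - <<'E'
from h import *
f=dict(np.load("pics/top0.npz"))
for r in covers(f): print(np.round(r[0],4),round(r[1],3),np.round(r[2],1))
hsv=cv2.cvtColor(f["frame"],cv2.COLOR_RGB2HSV)
for p in [(280,240),(215,290),(190,260),(280,282),(211,222)]: print(p,hsv[p[1],p[0]])
m=(hsv[...,1]<14)&(hsv[...,2]>140); m[:, :195]=0; m[:, 360:]=0; m[:210]=0; m[310:]=0
m=cv2.morphologyEx(m.astype(np.uint8),cv2.MORPH_CLOSE,np.ones((15,15)))
for c in rects(m,3000): print('plate',rect_world(f,c,0.008))
E
```

```text
[ 0.4786 -0.163 ] 1.508 [182.9  46. ]
[ 0.5814 -0.3785] 1.528 [180.9  46.3]
[ 0.5869 -0.1674] -1.56 [180.6  46.5]
(280, 240) [117  13 200]
(215, 290) [117  11 202]
(190, 260) [  0  14 177]
(280, 282) [110   7 106]
(211, 222) [167  11 163]
plate (array([0.57328687, 0.17943069]), np.float64(-1.541319945943033), (461.6103820800781, 284.4784240722656))
```

```bash
python3 - <<'E'
from h import *
f=dict(np.load("pics/top0.npz"))
hsv=cv2.cvtColor(f["frame"],cv2.COLOR_RGB2HSV)
m=(hsv[...,0]>100)&(hsv[...,0]<135)&(hsv[...,2]>150); m[:, :195]=0; m[:, 360:]=0
m=cv2.morphologyEx(m.astype(np.uint8),cv2.MORPH_CLOSE,np.ones((15,15)))
m=cv2.morphologyEx(m,cv2.MORPH_OPEN,np.ones((21,21)))
for c in rects(m,3000): print('plate',rect_world(f,c,0.008))
from bench import env, kinematics, monitor, eyes
a=-1.541+np.pi/2
q=R.from_matrix(np.array([[0,1,0],[1,0,0],[0,0,-1]]).T)  # tool y along world x
q=(R.from_euler('z',a)*R.from_matrix(np.array([[0,1,0],[1,0,0],[0,0,-1]]))).as_quat()
print(kinematics.ik([0.50,0.18,0.35],q))
env.reach([0.50,0.18,0.35],q)
f=eyes.grab_frame("wrist"); np.savez("pics/w1.npz",**f); cv2.imwrite("pics/w1.png",f["frame"][...,::-1])
print(monitor.sense()["joints"],monitor.sense()["clock"])
E
```

```text
plate (array([0.57028717, 0.18305273]), np.float64(1.543261504810404), (402.57159423828125, 213.53553771972656))
[ 1.24919414e-01  2.75852588e-01  1.24299400e+00 -4.44089210e-16
  1.62274606e+00  9.51230874e-02]
[ 1.23801096e-01  2.76007354e-01  1.24314657e+00 -1.00816322e-04
  1.62267531e+00  9.51049708e-02] 2.8667
```

View pics/w1.png

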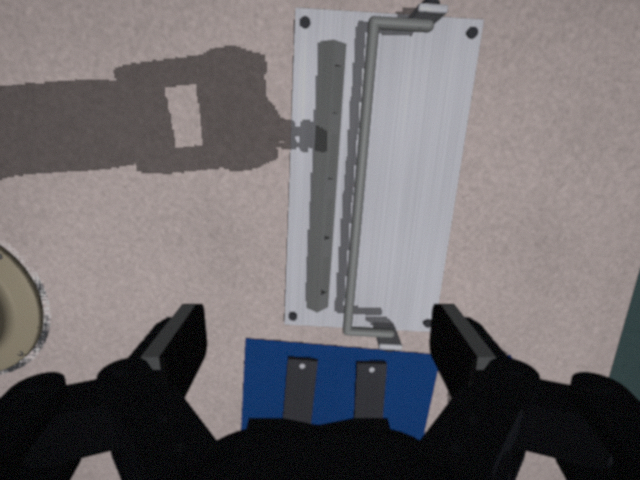

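The wrist view shows the plate corners near (295,8), (483,18), (285,322) and (437,332). The folded bar's corners are near (372,22) and (348,330). I'll refine the rack pose from these.

```bash
python3 - <<'E'
from h import *
f=dict(np.load("pics/w1.npz"))
hsv=cv2.cvtColor(f["frame"],cv2.COLOR_RGB2HSV)
m=((hsv[...,0]>100)&(hsv[...,0]<135)&(hsv[...,2]>120)&(hsv[...,1]<60)); m[345:]=0;m[:,:270]=0;m[:,500:]=0
m=cv2.morphologyEx(m.astype(np.uint8),cv2.MORPH_CLOSE,np.ones((15,15)))
m=cv2.morphologyEx(m,cv2.MORPH_OPEN,np.ones((25,25)))
for c in rects(m,3000):
    r=rect_world(f,c,0.008); print('plate w',r)
c,a=np.array([0.5703,0.1831]),1.5433-np.pi/2
# compare with clicked points
for n,px,z in [("plate",[(295,8),(483,18),(285,322),(438,331)],.008),("bar",[(372,22),(348,330)],.0546)]:
    w=ray(f,px,z)[:,:2]; M=np.array([[np.cos(a),-np.sin(a)],[np.sin(a),np.cos(a)]])
    print(n,np.round(1000*((w-c)@M+[.0675,0]),1).tolist())
E
```

```text
plate w (array([0.59326465, 0.1802914 ]), np.float64(-1.4712940371458383), (419.1062316894531, 210.31503295898438))
plate [[-38.8, 194.7], [174.4, 196.4], [-37.8, -199.7], [181.1, -201.8]]
bar [[43.9, 174.0], [46.9, -181.0]]
```

```bash
cat >> h.py <<'E'
YAW=1.5433-np.pi/2
RZ=R.from_euler('z',YAW)
ORG=np.array([0.5703,0.1831,0])+RZ.apply([-0.0665,-0.0015,0])
def rw(p): return ORG+RZ.apply(p)         # rack -> world
def wr(p): return RZ.inv().apply(np.asarray(p)-ORG)
DOWN_X=R.from_matrix(np.array([[0,1,0],[1,0,0],[0,0,-1.]]))   # tool y along x, pointing down
DOWN_Y=R.from_matrix(np.array([[1,0,0],[0,-1,0],[0,0,-1.]]))  # tool y along -y
E
python3 - <<'E'
from h import *
from bench import env, kinematics, monitor, eyes
q=(RZ*DOWN_X).as_quat()
print(ORG)
OFF=-0.015
H=np.array([.1005,0,.0546])
def tcp(th): return rw(H+.056*np.array([-np.cos(th),0,np.sin(th)])+[0,0,OFF])
print([kinematics.ik(tcp(t),q) is not None for t in (0,1,2)])
env.reach(rw([.0445,0,.15]),q)
print(env.movel(tcp(0),velocity=.1,guard=15))
env.close_gripper(60)
s=monitor.sense(); print(s["finger_gap"],s["gripper_force"],wr(s["position"]))
for th in np.linspace(0.15,1.95,13):
    env.movel(tcp(th),velocity=.08)
    s=monitor.sense()
    print(round(th,2),round(s["finger_gap"],3),np.round(s["contact_force"],1))
    if s["finger_gap"]<0.06: print("lost"); break
f=eyes.grab_frame("side"); cv2.imwrite("pics/s1.png",f["frame"][180:380,220:420,::-1].repeat(2,0).repeat(2,1))
print(s["clock"])
E
```

```text
[0.5037839  0.18342884 0.        ]
[True, True, True]
False
0.11531427749347123 58.57402503490448 [ 4.36664062e-02 -7.97114337e-07  3.97634565e-02]
0.15 0.116 [-4.2  0.7 -4.7]
0.3 0.116 [-9.   0.3 -0.9]
0.45 0.112 [-13.5  -0.1   3.6]
0.6 0.115 [-17.1  -1.3   2.3]
0.75 0.115 [-24.8  -2.3  12.6]
0.9 0.11 [-30.2  -2.4  20.7]
1.05 0.113 [-34.1  -4.   34.7]
1.2 0.112 [-14.4  -2.8  23.8]
1.35 0.106 [-10.1  -0.1  16.3]
1.5 0.114 [-3.  -2.3 11. ]
1.65 0.114 [-4.7 -3.5  6.9]
1.8 0.112 [-5.3 -2.   5.2]
1.95 0.112 [-5.2 -1.6  5.4]
8.9917
```

View pics/s1.png

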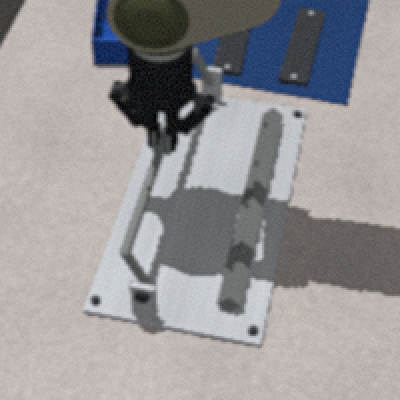

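The side crop shows the bar past upright, held in the gripper at about (155,140). I'll release it, back off, and look at the slots from close up.

```bash
python3 - <<'E'
from h import *
from bench import env, kinematics, monitor, eyes
env.release(); env.hold(.3)
p=monitor.sense()["position"]; env.movel(p+[0,0,.12])
q=(RZ*DOWN_Y).as_quat()
env.reach(rw([-.12,0,.24]),q)
f=eyes.grab_frame("wrist"); np.savez("pics/w2.npz",**f); cv2.imwrite("pics/w2.png",f["frame"][...,::-1])
s=monitor.sense();print(s["joints"],s["clock"])
f=eyes.grab_frame("top")
for r in covers(f): print(np.round(r[0],4),round(r[1],3),np.round(r[2],1))
E
```

```text
[ 1.76588098e-01  8.73633825e-02  1.75276516e+00 -2.07286202e-05
  1.30165435e+00  1.77435426e+00] 12.5167
[ 0.4785 -0.1633] 1.506 [183.7  46.3]
[ 0.5815 -0.3785] 1.53 [180.8  46.5]
[ 0.5869 -0.1674] -1.559 [180.6  46.5]
```

View pics/w2.png

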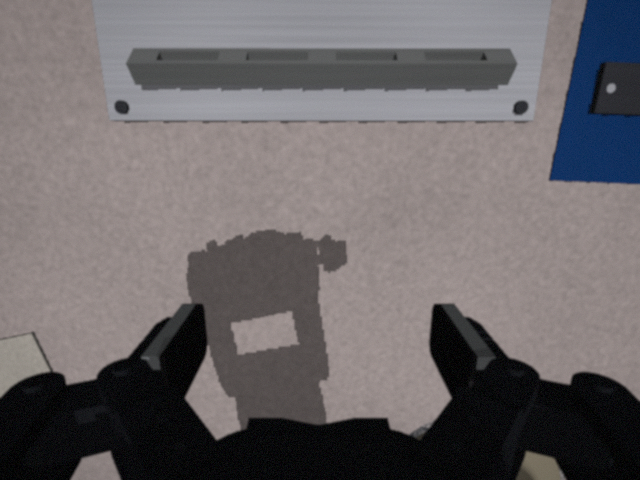

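The close view shows the plate's front corners at about (112,120) and (536,120). The ledge's top front edge runs from (133,64) to (512,64). The slot openings at row ~56 span columns 159-217, 247-308, 336-396 and 425-484.

```bash
python3 - <<'E'
from h import *
f=dict(np.load("pics/w2.npz"))
hsv=cv2.cvtColor(f["frame"],cv2.COLOR_RGB2HSV)
# plate front edge: fit from V step along columns
V=cv2.GaussianBlur(hsv[...,2].astype(float),(5,1),0)
pr=lambda px,z:np.round(1000*wr(ray(f,px,z)),1)[:,:2].tolist()
print("front",pr([(112,119),(536,119)],.008))
print("bolts",pr([(122,107),(520,107)],.008))
print("ledge back edge z36",pr([(135,48),(514,48)],.036))
print("slots z36",pr([(159,51),(217,51),(247,51),(308,51),(336,51),(396,51),(425,51),(484,51)],.036))
g=cv2.cvtColor(f["frame"],cv2.COLOR_RGB2GRAY)
print(g[110:128,320].tolist()); print(g[44:66,280].tolist()); print(g[56,140:500].tolist()[::3])
E
```

```text
front [[-38.9, 193.7], [-38.9, -204.4]]
bolts [[-28.2, 182.8], [-28.2, -187.8]]
ledge back edge z36 [[16.5, 151.6], [16.5, -161.8]]
slots z36 [[14.2, 132.0], [14.2, 84.0], [14.2, 59.1], [14.2, 8.6], [14.2, -14.6], [14.2, -64.4], [14.2, -88.4], [14.2, -137.3]]
[154, 151, 152, 152, 153, 152, 155, 153, 152, 140, 120, 94, 100, 123, 140, 144, 150, 151]
[152, 152, 151, 144, 124, 103, 90, 87, 84, 80, 78, 77, 82, 81, 81, 85, 87, 92, 92, 90, 82, 82]
[91, 94, 92, 91, 91, 90, 47, 65, 77, 76, 78, 80, 74, 77, 80, 77, 78, 78, 78, 79, 78, 79, 78, 77, 80, 80, 84, 93, 90, 95, 93, 91, 94, 95, 92, 87, 64, 79, 78, 77, 79, 81, 78, 79, 81, 80, 79, 80, 81, 81, 80, 80, 82, 79, 80, 77, 90, 93, 98, 89, 93, 92, 93, 96, 94, 88, 78, 79, 79, 81, 80, 77, 80, 80, 81, 81, 80, 80, 82, 78, 75, 81, 77, 78, 77, 46, 92, 95, 94, 95, 95, 95, 96, 93, 94, 82, 78, 77, 77, 78, 77, 77, 78, 78, 79, 77, 76, 76, 76, 78, 79, 77, 77, 78, 48, 57, 90, 93, 92, 93]
```

```bash
sed -i 's/-0.0665,-0.0015,0/-0.0658,-0.0035,0/' h.py; cat >> h.py <<'E'
U=np.array([.765,0,.644]);N=np.array([-.644,0,.765])
U/=np.linalg.norm(U);N/=np.linalg.norm(N)
LEAN=R.from_matrix(np.c_[-U,np.cross(-N,-U),-N])   # camera on the slot side
SY={1:-.114,2:-.038,3:.038,4:.114}
D=.0045  # cover centre behind TCP
def place(slot,u,n,dy=0): return rw(np.array([.066,SY[slot]+dy,.069])+U*u+N*(n-D))
def pickrot(yaw,flip=0):   # tool x along the cover's length
    return R.from_euler('z',yaw+flip*np.pi)*DOWN_Y
E
python3 - <<'E'
from h import *
from bench import env, kinematics, monitor, eyes
f=dict(np.load("pics/w2.npz")); V=f["view"]; c=-V[:3,:3].T@V[:3,3]
s=monitor.sense(); print("cam in tool",R.from_quat(s["ee_rot"]).inv().apply(c-s["position"]))
for sl in (1,2,3,4):
  for o in (LEAN,LEAN*R.from_euler('z',np.pi)):
    for u,n in ((0,0),(.045,.003),(.045,.09)):
      j=kinematics.ik(place(sl,u,n),(RZ*o).as_quat()); print(sl,u,n,None if j is None else np.round(j,2))
for p,y in (([.4785,-.163],1.507),([.587,-.1674],1.58),([.5815,-.3785],1.53)):
  for fl in (0,1):
    j=kinematics.ik([*p,.0015],pickrot(y,fl).as_quat()); print(p,fl,None if j is None else np.round(j,2))
E
```

```text
cam in tool [ 0.07267399 -0.00038636 -0.14218561]
1 0 0 [-0.12  0.43  2.05  2.22  0.07  2.43]
1 0.045 0.003 [-0.11  0.42  1.95  0.58  0.09 -2.21]
1 0.045 0.09 [-0.12  0.18  2.04  0.28  0.22 -1.91]
1 0 0 [-0.12  0.43  2.05  2.22  0.07 -0.72]
1 0.045 0.003 [-0.11  0.42  1.95  0.58  0.09  0.93]
1 0.045 0.09 [-0.12  0.18  2.04  0.28  0.22  1.23]
2 0 0 None
2 0.045 0.003 [ 0.06  0.45  1.89 -0.52  0.12 -0.98]
2 0.045 0.09 [ 0.08  0.23  1.98 -0.29  0.24 -1.21]
2 0 0 None
2 0.045 0.003 [ 0.06  0.45  1.89 -0.52  0.12  2.16]
2 0.045 0.09 [ 0.08  0.23  1.98 -0.29  0.24  1.93]
3 0 0 None
3 0.045 0.003 [ 0.23  0.5   1.8  -0.81  0.23 -0.58]
3 0.045 0.09 [ 0.26  0.3   1.89 -0.6   0.33 -0.77]
3 0 0 None
3 0.045 0.003 [ 0.23  0.5   1.8  -0.81  0.23  2.56]
3 0.045 0.09 [ 0.26  0.3   1.89 -0.6   0.33  2.37]
4 0 0 [ 0.4   0.58  1.77 -1.12  0.3  -0.14]
4 0.045 0.003 [ 0.37  0.57  1.68 -0.84  0.34 -0.45]
4 0.045 0.09 [ 0.42  0.38  1.76 -0.71  0.44 -0.56]
4 0 0 None
4 0.045 0.003 [ 0.37  0.57  1.68 -0.84  0.34  2.69]
4 0.045 0.09 [ 0.42  0.38  1.76 -0.71  0.44  2.58]
[0.4785, -0.163] 0 [-0.56  0.58  1.78 -0.    0.78 -0.5 ]
[0.4785, -0.163] 1 [-0.56  0.58  1.78 -0.    0.78  2.64]
[0.587, -0.1674] 0 [-0.47  0.75  1.44 -0.    0.94 -0.48]
[0.587, -0.1674] 1 [-0.47  0.75  1.44 -0.    0.94  2.66]
[0.5815, -0.3785] 0 [-0.75  0.91  1.13 -0.    1.1  -0.7 ]
[0.5815, -0.3785] 1 [-0.75  0.91  1.13 -0.    1.1   2.44]
```

```bash
cat >> h.py <<'E'
def grip(off,tilt,h=D):
    """TCP pose in the cover frame (x = u towards the upper end, z = n), tool x towards the lower end"""
    return np.array([off,0,-h]), R.from_euler('y',tilt)*R.from_matrix(np.array([[-1,0,0],[0,1,0],[0,0,-1.]]))
def placepose(slot,u,n,g,dy=0):
    B=RZ*R.from_matrix(np.c_[U,np.cross(N,U),N])
    return rw(np.array([.066,SY[slot]+dy,.069])+U*u+N*n)+B.apply(g[0]), (B*g[1]).as_quat()
def pickpose(c,yaw,z,g):
    """c: cover centre on the mat; yaw: direction of its future upper end"""
    B=R.from_euler('z',yaw)
    return np.array([c[0],c[1],.006+z])+B.apply(g[0]), (B*g[1]).as_quat()
E
python3 - <<'E'
from h import *
from bench import env, kinematics, monitor, eyes
for sl in (1,2,3,4):
 for off in (0,.02,.035,.05):
  for t in (0,.15,.25):
    g=grip(off,t); r=[]
    for u,n in ((0,0),(.045,.003),(.045,.09)):
      j=kinematics.ik(*placepose(sl,u,n,g)); r.append('None' if j is None else f"{j[3]:.2f}/{j[4]:.2f}/{j[5]:.2f}")
    print(sl,off,t,r)
g=grip(.035,.15)
for p,y in (([.4785,-.163],1.507),([.587,-.1674],1.58),([.5815,-.3785],1.53)):
  for fl in (0,1):
    j=kinematics.ik(*pickpose(p,y+fl*np.pi,0,g)); print(p,fl,None if j is None else np.round(j,2))
E
```

```text
1 0 0 ['2.22/0.07/2.43', '0.58/0.09/-2.21', '0.28/0.22/-1.91']
1 0 0.15 ['0.21/0.21/-1.84', '0.12/0.32/-1.75', '0.10/0.45/-1.74']
1 0 0.25 ['0.09/0.36/-1.73', '0.07/0.48/-1.70', '0.06/0.59/-1.70']
1 0.02 0 ['None', '0.37/0.14/-2.00', '0.22/0.27/-1.85']
1 0.02 0.15 ['0.16/0.26/-1.79', '0.11/0.37/-1.73', '0.09/0.49/-1.72']
1 0.02 0.25 ['0.08/0.41/-1.71', '0.06/0.52/-1.69', '0.06/0.64/-1.69']
1 0.035 0 ['0.82/0.07/-2.45', '0.29/0.17/-1.91', '0.19/0.30/-1.82']
1 0.035 0.15 ['0.14/0.30/-1.77', '0.09/0.41/-1.72', '0.08/0.52/-1.71']
1 0.035 0.25 ['0.07/0.45/-1.70', '0.06/0.56/-1.68', '0.05/0.67/-1.68']
1 0.05 0 ['0.53/0.10/-2.16', '0.23/0.21/-1.86', '0.17/0.33/-1.80']
1 0.05 0.15 ['0.12/0.33/-1.75', '0.09/0.44/-1.71', '0.08/0.56/-1.70']
1 0.05 0.25 ['0.07/0.48/-1.69', '0.05/0.59/-1.67', '0.05/0.70/-1.68']
2 0 0 ['None', '-0.52/0.12/-0.98', '-0.29/0.24/-1.21']
2 0 0.15 ['-0.21/0.23/-1.29', '-0.13/0.35/-1.37', '-0.11/0.46/-1.38']
2 0 0.25 ['-0.10/0.39/-1.40', '-0.08/0.50/-1.43', '-0.07/0.61/-1.43']
2 0.02 0 ['-1.02/0.07/-0.47', '-0.36/0.16/-1.14', '-0.24/0.28/-1.27']
2 0.02 0.15 ['-0.17/0.28/
[... 1837 characters left out ...]
-0.89/0.33/-0.39', '-0.68/0.39/-0.64', '-0.60/0.49/-0.70']
4 0.035 0.15 ['-0.44/0.47/-0.85', '-0.35/0.56/-0.96', '-0.34/0.66/-0.96']
4 0.035 0.25 ['-0.28/0.60/-1.01', '-0.23/0.70/-1.08', '-0.23/0.79/-1.06']
4 0.05 0 ['-0.81/0.35/-0.48', '-0.62/0.41/-0.70', '-0.56/0.51/-0.75']
4 0.05 0.15 ['-0.40/0.50/-0.89', '-0.33/0.59/-0.99', '-0.32/0.69/-0.99']
4 0.05 0.25 ['-0.26/0.63/-1.03', '-0.22/0.73/-1.10', '-0.22/0.82/-1.08']
[0.4785, -0.163] 0 None
[0.4785, -0.163] 1 [-0.68  0.62  1.71  0.16  0.9  -0.72]
[0.587, -0.1674] 0 None
[0.587, -0.1674] 1 [-0.57  0.8   1.36  0.14  1.07 -0.66]
[0.5815, -0.3785] 0 [-0.66  0.85  1.27 -0.15  0.95  2.61]
[0.5815, -0.3785] 1 [-0.82  1.    0.95  0.11  1.3  -0.82]
```

```bash
cat > pick.py <<'E'
import sys
from h import *
from bench import env, kinematics, monitor, eyes
near=np.array([float(sys.argv[1]),float(sys.argv[2])]); slot=int(sys.argv[3]); tag=sys.argv[4]
G=grip(.035,.15,.003)
f=eyes.grab_frame("top")
cs=covers(f); print([np.round(c[0],4).tolist() for c in cs])
c,yaw,sz=min(cs,key=lambda r:np.linalg.norm(r[0]-near)); print("cover",c,yaw,sz)
yaw=(yaw+2*np.pi)%np.pi+np.pi      # upper end to the robot's right
if yaw<1.25*np.pi: yaw+=0 if yaw>1.2*np.pi else np.pi
pose=lambda z:pickpose(c,yaw,z,G)
env.reach(*pose(.12))
print("down guard",env.movel(pose(0)[0],velocity=.1,guard=12))
env.close_gripper(80)
s=monitor.sense(); print("gap",s["finger_gap"],s["gripper_force"],"z",s["position"][2])
env.movel(pose(.22)[0],velocity=.2)
s=monitor.sense(); print("gap",s["finger_gap"],s["gripper_force"],s["clock"])
P=lambda u,n:placepose(slot,u,n,G)
env.reach(*P(.045,.14))
env.movel(P(.045,.003)[0],velocity=.12)
s=monitor.sense(); print("pre gap",s["finger_gap"],s["contact_force"],s["clock"])
f=eyes.grab_frame("wrist"); np.savez(f"pics/{tag}.npz",**f); cv2.imwrite(f"pics/{tag}.png",f["frame"][...,::-1])
E
python3 pick.py .587 -.167 4 p1
```

```text
[[0.4785, -0.163], [0.5815, -0.3785], [0.5869, -0.1674]]
cover [ 0.58694592 -0.1674136 ] -1.558946844316833 (180.5930938720703, 46.52043151855469)
down guard False
gap 0.4785918542791481 80.33095479011536 z 0.003913813413223811
gap 0.47740716211500317 80.97379803657532 17.7667
pre gap 0.4779735368579672 [-0.1568754  -0.05439784 -1.57984775] 20.8833
```

View pics/p1.png

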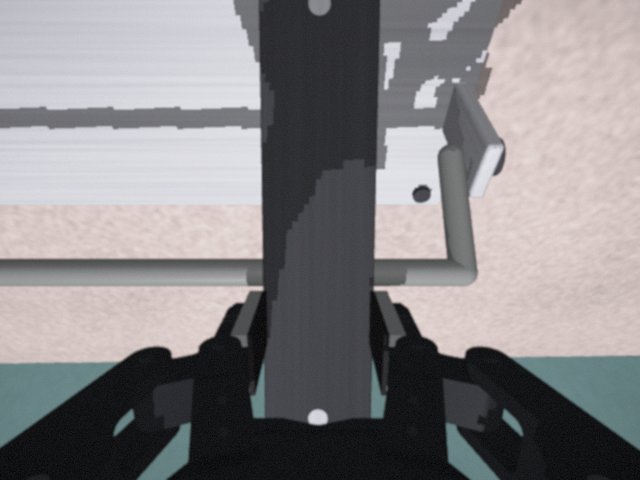

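The view shows the cover gripped straight, with its lower dimple at (319,5). The prop bar is open under it at row ~272, and its right corner is at (462,272), right of the cover. I'll insert it now.

```bash
cat > ins.py <<'E'
import sys
from h import *
from bench import env, kinematics, monitor, eyes
slot=int(sys.argv[1]); tag=sys.argv[2]
G=grip(.035,.15,.003)
P=lambda u,n:placepose(slot,u,n,G)
def un():
    d=wr(monitor.sense()["position"])-wr(P(0,0)[0]); return np.round(1000*np.array([d@U,d[1],d@N]),1)
g=env.movel(P(.022,.003)[0],velocity=.08,guard=12); print("mouth",g,un())
if not g:
    g=env.movel(P(-.008,.0015)[0],velocity=.03,guard=14); s=monitor.sense(); print("in",g,un(),RZ.inv().apply(s["contact_force"]).round(1),s["finger_gap"])
f=eyes.grab_frame("side"); np.savez(f"pics/{tag}.npz",**f); cv2.imwrite(f"pics/{tag}.png",cv2.resize(f["frame"][180:380,220:420,::-1],None,fx=3,fy=3))
print(s["clock"])
E
python3 ins.py 4 i1
```

```text
mouth False [22.3  0.2  3.2]
in False [-4.9  0.7  2.3] [3.1 0.4 7.4] 0.47941827973198137
22.5167
```

View pics/i1.png

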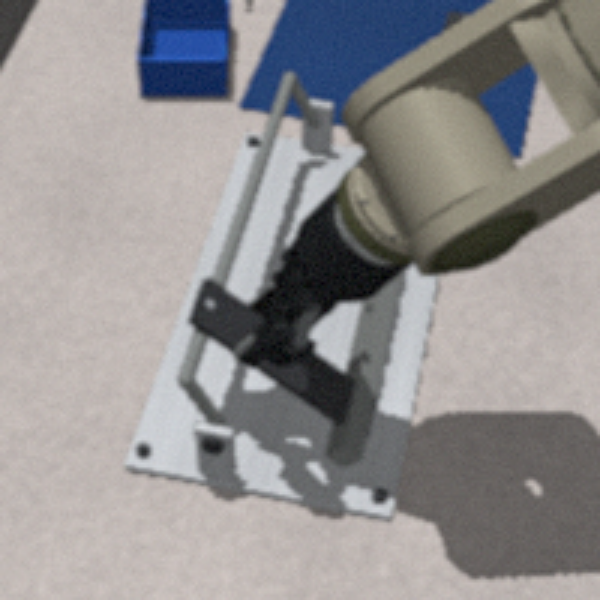

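The side crop shows the cover's lower end in slot 4 (about (345,400)) and its upper end over the bar at (210,300). I'll release, then go for the next cover.

```bash
cat > rel.py <<'E'
import sys
from h import *
from bench import env, kinematics, monitor, eyes
env.release(); env.hold(.2)
s=monitor.sense(); p=s["position"]; z=R.from_quat(s["ee_rot"]).apply([0,0,1])
env.movel(p-z*.04,velocity=.1); env.movel(p-z*.12,velocity=.25)
f=eyes.grab_frame("wrist"); np.savez(f"pics/{sys.argv[1]}.npz",**f); cv2.imwrite(f"pics/{sys.argv[1]}.png",f["frame"][...,::-1])
print(monitor.sense()["clock"])
E
python3 rel.py r1
```

```text
24.3417
```

View pics/r1.png

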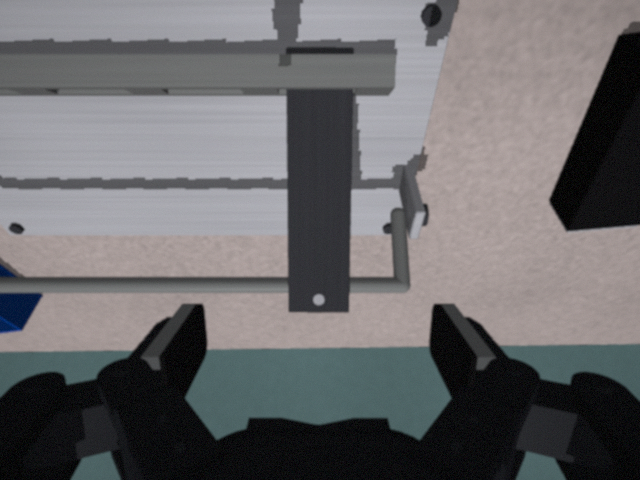

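The view shows the cover in slot 4 leaning on the bar, its upper edge at row ~311 and dimple at (319,300). There is also a dark strip at (288-352, 50) just in front of the ledge, so I'll check its depth.

```bash
python3 - <<'E'
from h import *
f=dict(np.load("pics/r1.npz"))
V=f["view"];c0=wr(-V[:3,:3].T@V[:3,3])
def onplane(px,v):
    w=wr(ray(f,[px],0.0)[0]); d=w-c0
    t=(v-c0@N)/(d@N); p=c0+t*d; return np.round(1000*np.array([p@U,p[1],p@N]),1)
vt=np.array([.066,0,.069])@N+.004
print("home u centre",1000*np.array([.066,0,.069])@U,"top v",vt)
for px in [(290,311),(349,311),(319,300),(288,90),(352,90)]: print(px,"u,y,v",onplane(px,vt))
for z in (.008,.012,.036): print(z,np.round(1000*wr(ray(f,[(288,50),(352,50),(320,40),(100,40),(100,53),(393,95),(100,93)],z)),1).tolist())
print("bar v0", onplane((320,285),0.0058), "expect u 163")
cv2.imwrite("pics/r1c.png",cv2.resize(f["frame"][20:120,200:450,::-1],None,fx=3,fy=3,interpolation=cv2.INTER_CUBIC))
E
```

```text
home u centre 94.92785111114519 top v 0.014281200485364218
(290, 311) u,y,v [178.1  94.2  14.3]
(349, 311) u,y,v [178.1 136.6  14.3]
(319, 300) u,y,v [169.9 115.   14.3]
(288, 90) u,y,v [25.7 94.4 14.3]
(352, 90) u,y,v [ 25.8 137.   14.3]
0.008 [[-7.5, 94.5, 8.0], [-7.4, 137.0, 8.0], [-13.7, 115.7, 8.0], [-13.8, -27.9, 8.0], [-5.6, -31.3, 8.0], [24.0, 168.9, 8.0], [22.3, -43.2, 8.0]]
0.012 [[-9.0, 94.8, 12.0], [-9.0, 136.7, 12.0], [-15.2, 115.7, 12.0], [-15.3, -25.7, 12.0], [-7.2, -29.1, 12.0], [21.9, 168.1, 12.0], [20.3, -40.9, 12.0]]
0.036 [[-18.4, 96.6, 36.0], [-18.3, 134.6, 36.0], [-24.0, 115.6, 36.0], [-24.0, -12.7, 36.0], [-16.7, -15.8, 36.0], [9.7, 163.1, 36.0], [8.2, -26.5, 36.0]]
bar v0 [161.1 115.8   5.8] expect u 163
```

View pics/r1c.png

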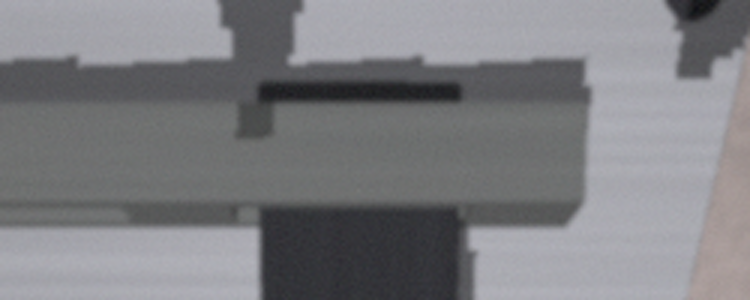

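The crop shows a dark strip of the cover's lower edge showing in front of the ledge. Both the image and the TCP reading say it went about 5 mm past home, its end sliding along the plate. I'll regrasp it and draw it back 5 mm.

```bash
cat > fix.py <<'E'
import sys
from h import *
from bench import env, kinematics, monitor, eyes
slot=int(sys.argv[1]); u0=float(sys.argv[2]); u1=float(sys.argv[3])
G=grip(.035,.15,.003); P=lambda u,n:placepose(slot,u,n,G)
z=R.from_quat(P(0,0)[1]).apply([0,0,1])
a=P(u0,.001)[0]
env.reach(a-z*.12,P(0,0)[1])
print(env.movel(a,velocity=.1,guard=10)); env.close_gripper(80)
s=monitor.sense(); print(s["finger_gap"],s["contact_force"])
env.movel(P(u1,.001)[0],velocity=.02)
s=monitor.sense(); d=wr(s["position"])-wr(P(0,0)[0]); print(1000*d@U,1000*d@N,s["contact_force"],s["clock"])
E
cat > chk.py <<'E'
import sys
from h import *
f=dict(np.load(f"pics/{sys.argv[1]}.npz")); V=f["view"];c0=wr(-V[:3,:3].T@V[:3,3])
y=float(sys.argv[2])/1000
def onplane(px,v):
    d=wr(ray(f,[px],0.0)[0])-c0; p=c0+(v-c0@N)/(d@N)*d; return 1000*np.array([p@U,p[1]])
def px(u,v): return proj(f,rw(np.array([0,y,0])+U*u+N*v)[None])[0]
g=cv2.cvtColor(f["frame"],cv2.COLOR_RGB2GRAY)
x=int(round(px(.180,.0143)[0])); r0=int(px(.15,.0143)[1])
col=g[:,x-14:x-7].mean(1); print("col",x,"rows from",r0,col[r0:r0+60].round().astype(int).tolist())
rows=np.arange(r0,min(r0+60,440)); k=[r for r in rows if col[r]<85]
e=max(k)+.5; print("upper end row",e,"u,y",onplane((x,e),.0143),"(home 185)")
dots=[c for c in rects((g>150)&(np.abs(np.indices(g.shape)[1]-x)<8)&(np.abs(np.indices(g.shape)[0]-e+10)<9),4)]
for c in dots: print("dimple",onplane(c.mean(0),.0143),"n",len(c))
E
python3 chk.py r1 114; python3 fix.py 4 -.005 0 && python3 rel.py r2 && python3 chk.py r2 114
```

```text
col 318 rows from 272 [52, 52, 53, 51, 52, 52, 52, 51, 53, 51, 53, 51, 53, 51, 52, 53, 52, 53, 53, 52, 52, 53, 53, 53, 53, 53, 52, 53, 52, 53, 53, 54, 52, 52, 53, 52, 53, 51, 54, 76, 114, 143, 155, 157, 157, 157, 158, 160, 161, 160, 158, 158, 157, 158, 159, 160, 159, 158, 158, 159]
upper end row 311.5 u,y [178.4842671  114.32830199] (home 185)
dimple [169.39467106 114.52001489] n 23
False
0.4806941765041153 [-7.27796918 -2.04073946  7.48633869]
-0.1490555639897681 1.0333300775422338 [-3.42377407 -0.20304139  1.62132177] 26.8417
28.6167
col 318 rows from 261 [53, 52, 52, 50, 51, 50, 52, 51, 51, 52, 52, 52, 51, 51, 52, 52, 52, 51, 52, 52, 52, 52, 52, 50, 53, 52, 52, 52, 50, 52, 52, 52, 54, 51, 53, 54, 50, 53, 52, 52, 51, 52, 52, 65, 97, 134, 153, 157, 157, 157, 157, 157, 159, 159, 160, 159, 158, 157, 157, 158]
upper end row 304.5 u,y [181.15450766 114.33742635] (home 185)
dimple [172.15940875 113.81450869] n 23
```

View pics/r2.png

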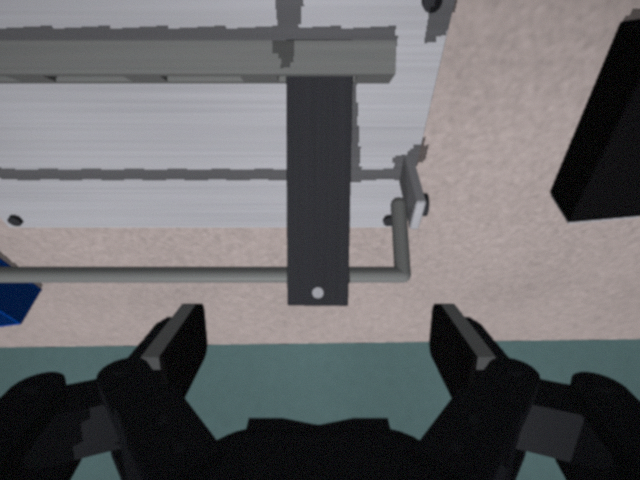

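The strip is gone. The cover's upper edge is now at row 304 with the bar at row 275, which puts it within about 2 mm of home. For the next covers I'll stop at u ≈ 0, starting with the next cover into slot 3.

```bash
sed -i 's/P(-.008,.0015)/P(-.0005,.001)/' ins.py; python3 pick.py .4785 -.163 2 p2 && python3 ins.py 2 i2
```

```text
[[0.4785, -0.163], [0.5815, -0.3785]]
cover [ 0.47849542 -0.16295819] 1.5074471813129637 (182.9083251953125, 46.291542053222656)
down guard False
gap 0.4772488050177488 79.67387437820435 z 0.003829378161794506
gap 0.47988761734416846 80.89269518852234 33.5917
pre gap 0.4777259975347536 [ 0.48617792 -0.43831322 -1.32263813] 36.1917
mouth False [22.4  0.1  3.2]
in False [1.  0.2 1.5] [-2.1  0.6  6.8] 0.4715667801215409
37.575
```

```bash
python3 rel.py r3; python3 chk.py r3 -38|grep -v col; python3 pick.py .5815 -.3785 1 p3 && python3 ins.py 1 i3
```

```text
39.4
upper end row 306.5 u,y [182.13532435 -37.70086414] (home 185)
dimple [173.6408735  -37.94318132] n 26
[[0.5815, -0.3785]]
cover [ 0.58145496 -0.37851956] 1.5295447604578962 (180.8012237548828, 46.45893096923828)
down guard False
gap 0.47174562900417044 81.3019323348999 z 0.003910901926526433
gap 0.482568692609027 80.92859029769897 44.575
pre gap 0.4820344080382252 [-0.5968598  -0.5984004  -2.52546598] 47.6333
mouth False [22.5 -0.   3.2]
in False [ 1.  -0.1  1.5] [-1.3 -0.2  7.2] 0.476402721204197
49.0167
```

View pics/r3.png

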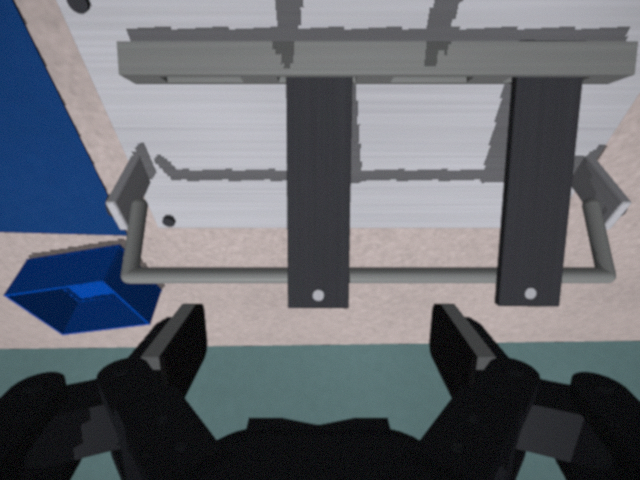

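Covers in slots 2 and 4 are seated and leaning on the bar, with upper edges at rows 306 and 304. Now I'll release the third in slot 1 and run a final check.

```bash
python3 rel.py r4; python3 chk.py r4 -114|grep -v col; python3 - <<'E'
from h import *
from bench import env, kinematics, monitor, eyes
p=monitor.sense()["position"]; env.reach([.35,.0,.40],(RZ*DOWN_Y).as_quat()); env.hold(.5)
a=eyes.grab_frame("top")["frame"]; b=eyes.grab_frame("side")["frame"]
cv2.imwrite("pics/end.png",np.hstack([cv2.resize(a[160:340,120:520],(480,216)),cv2.resize(b[120:440,180:440],(312,384))[:216]])[...,::-1] if 0 else np.vstack([cv2.resize(a[160:340,120:520],(640,288)),cv2.resize(b[200:360,240:440],(640,512))[:300]])[...,::-1])
f0=dict(np.load("pics/top0.npz"))["frame"]
print(np.abs(a.astype(int)-f0)[170:220,360:500].mean(),np.abs(a.astype(int)-f0)[225:290,130:170].mean())
E
```

```text
50.8417
upper end row 306.5 u,y [ 182.18797236 -113.69819826] (home 185)
dimple [ 173.51457671 -114.11164061] n 29
3.6543809523809525 2.6746153846153846
```

View pics/r4.png

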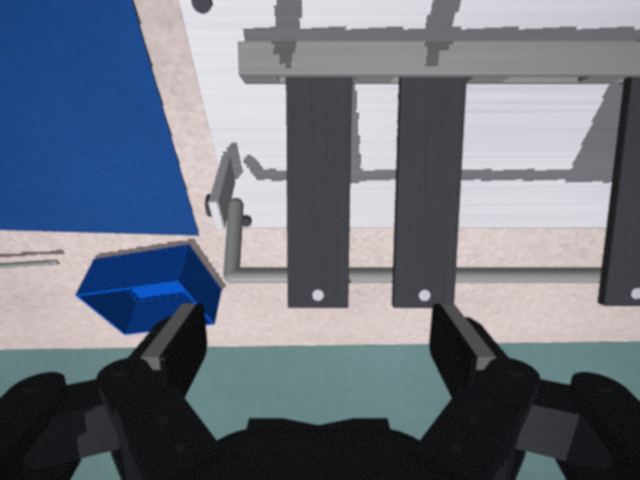

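View pics/end.png

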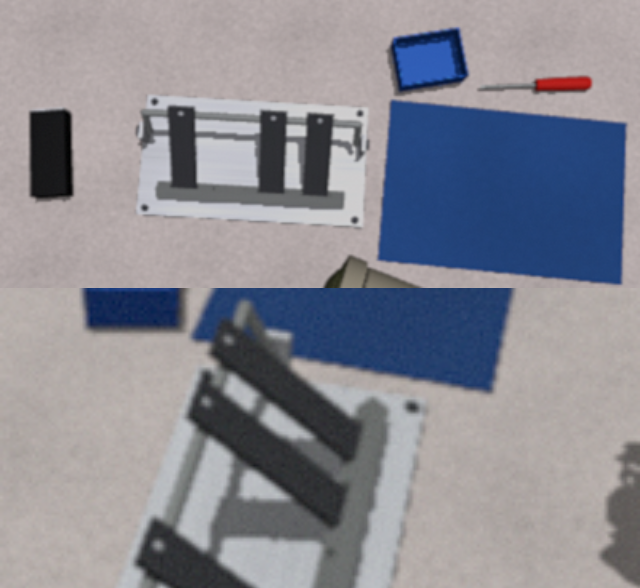

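All three covers sit in slots 1, 2 and 4, leaning on the open bar. The mat is empty, and the housing, bin and screwdriver haven't moved.

```bash
python3 -c "
from bench import job
print(job.hand_in())"
```

```text
the job is handed in; nothing more can be done
None
```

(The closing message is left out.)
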